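# Clip a travel flask onto the pull-out display rod

## Robot

A 7-joint arm with a two-finger parallel gripper is mounted at the origin on the work surface. World frame = base frame: x ahead of the robot, y to its left, z up, the work surface at z = 0. Lengths are in m, angles in rad, forces in N, time in s.
With the tool pointing down it reaches from about 0.425 to 0.875 m from the base axis. Payload 4.7 kg.
Tool frame: the origin (TCP) lies between the finger pads; the fingertips stand 14 mm ahead of it and the grasp point (between the pads) lies 5 mm behind it; z points along the fingers, y is the line along which they close (so a half turn about z gives the same grasp; the last joint's range is limited). The gripper opens to 87 mm and grips with 3 to 60 N. Pads are 19 mm wide; open, the fingers measure 117 mm over their backs; the gripper's body (75 mm by 190 mm) begins 51 mm behind the grasp point.
Start: joints at [-1.199, 0.321, -0.07, 1.45, 0.023, 1.371, -0.057], TCP at [0.228, 0.609, 0.237] pointing down, gripper open.
Joint ranges: [-2.86, 2.86], [-0.3, 2.09], [-1.38, 1.24], [0.06, 2.45], [-1.56, 4.7], [0.09, 2.05], [-2.69, 2.69]. Speed limits (rad/s): [2.57, 2.57, 3.14, 3.14, 3.14, 3.14, 3.14].

## Interface

Orientations are given as a rotation vector (axis times angle).
In Python, from bench import ctrl gives the robot as it stands.
- The arm moves only by the tool step_arm, never from a script. Its argument "commands" is a list of rows, each an object with "travel": the shift along the tool's x, y, z in m, a list of three; "turn": the turn, a rotation vector about the tool's x, y, z in degrees, a list of three. A call has 1 to 5 rows; each row is the pose to reach, as a shift and turn from the pose commanded when the call began, along the tool's axes at that moment; what a row does not reach only later rows make up. A row lasts 1/10 s, in which the tool goes at most 50 mm and 8.59 degrees, less where a joint would pass 70% of its speed; a pose out of reach is approached as far as the arm can. A call with a gripper value outside its range is refused whole. "gripper" is the opening, from 0 (shut) to 1 (fully open), set as the call begins (left out, the last holds). The fingers move at their own pace and stop on an object; "force" is the grip in N (left out, the last holds). Time passes only in rows, so rows that repeat a pose let the fingers close. It gives the time, the measured TCP pose, the force, the opening and the grip force at its end, in the units of the state.
- ctrl.get_state(): the state, without advancing time (a new reading comes with each control period).
- ctrl.get_image(name): name is "scene" or "side" or "wrist"; returns the picture (480x640x3 uint8, red, green, blue); there is no depth.
- ctrl.camera_model(name): a dict with "fx", "fy", "cx", "cy" (pixels), "R" (3x3) and "t" (3): a world point X has camera coordinates R X + t; the wrist camera has in their place "T_tool_cam" (4x4, takes a point from camera to tool coordinates, whose origin is the TCP and whose axes are the flange's). Camera axes: x right, y down, z forward; pixel columns grow to the right and rows downward; lengths in m; the calibration is good to about 2 mm. A picture is of the moment at which its call begins: read the wrist's pose just before it. camera_model takes no time and is no camera call.
- ctrl.close_job(): hands the job in; it is judged then, once.
The state is a dict: "time": time; "joint_positions": joint angles; "qd": joint speeds; "joint_torque": joint torques, N m; "position": TCP position; "tool_rot": TCP orientation; "ft_force": force on the tool from outside, world axes, zero at the start; "torque": the same for the moment, N m; "grip_width": opening from 0.0 (shut) to 1.0 (fully open); "grip_force": force on a finger pad.
Only numpy, scipy, OpenCV 4.12 (cv2) and the standard library are available. Lean on these libraries where they do the work, as an engineer would, in place of code of your own. Each camera call takes 0.05 s, during which the arm holds its last target. There are 200 camera calls.

## Task

Pick up the travel flask standing loose on the counter and push its spring-gate hook onto the empty ring of the display stand, gently, until the gate flicks shut with the ring wire inside the hook. Then draw the ring's rod out as far as it will come and leave the flask hanging still from the ring. Keep the flask upright, do not jam or wrench its hook on the ring, and leave the flask that already hangs on the other stand and the goods on the counter as they are.

Things in the scene. Friction and masses are not known exactly. Their poses are not given: they have to be found in the camera images.
- flask: Loose travel flask, upright, about 0.15 kg: round bottle 40 mm in diameter, 85 mm tall, black screw cap, and on it a rigid steel spring-gate hook 44 mm wide of 9 mm round stock, base line 100 mm up, topped by a flat thumb tab. Origin: centre of its underside, z up its axis. The hook is flat in the x-z plane: gate and nose to +x, solid spine to -x. Inside clear from x = -13 to +13 mm.
- tab (a point): Middle of the flask's flat thumb tab, on its axis 183 mm above the underside: the place to grip. The tab is 30 mm wide along the flask's x, 10 mm thick along y, and stands 168 to 198 mm above the underside; the crown of the hook is right below it.
- mouth (a point): Entry of the flask's hook: on the outer face of the shut gate just under the blunt nose, 20.5 mm to +x of the axis, 131.5 mm above the underside. The nose ends at 138 mm. The gate is a sprung 6 mm pin, 32 mm long, pivoting at its lower end, opening inward only. A 6 mm wire with its centre level with this point, or up to 5 mm lower, passes best; higher it meets the nose, 10 mm lower it jams.
- crown (a point): Where a ring wire's centre lies when the flask hangs on it: on the axis under the crown, 155.5 mm above the underside, 24 mm above the entry. To get in, the wire pushes the gate inward with 4 to 6 N for 25 to 28 mm from first touch; at the end the gate presses the flask down with 8 to 12 N, then flicks shut under the wire and the force vanishes. 33 mm in, the wire meets the spine.
- stand: The empty display stand, bolted to the counter: dark steel foot plate 130 by 120 mm, 22 mm square post and, on its head, a level tube through which a steel rod slides. Origin: on the counter, on the post's axis; x runs level along the rod, from the ring towards the post, z up. An identical stand beside it is taken.
- ring: The empty ring and its rod. Origin: middle of the ring's front wire, 200 mm up; axes as the stand's. The ring lies level: 6 mm wire, 46 mm inside. It slides only along x and is found part way in: pushed with 2 to 3 N it gives way by 5 to 75 mm, then the rod meets its inner stop and stands firm. Fully out, this point is 170 mm in front of the post's axis.
- hung_flask: An identical flask that already hangs by its hook from the ring of the other, identical stand, whose rod is fully out. Origin: on that ring's front wire, 200 mm above the counter; the flask hangs below, its tab rises to 43 mm above. It swings about the wire.
- mist_a: Amber mist bottle, 40 mm in diameter, 135 mm tall, standing between the stands near the back; origin: centre of its underside, z up.
- mist_b: Amber mist bottle, 36 mm in diameter, 120 mm tall, standing to the right; origin: centre of its underside, z up.
- cream_jar: Low amber jar with black lid, 56 mm in diameter, 46 mm tall, standing between the stands; origin: centre of its underside, z up.
- dropper: Amber dropper bottle, 34 mm in diameter, 104 mm tall, standing to the left; origin: centre of its underside, z up.
- tin: Flat round tin, 64 mm in diameter, 23 mm tall, to the left; origin: centre of its underside.
- soap: Bar of soap in a card sleeve, 80 by 55 by 28 mm, to the right; origin: centre of its underside.
- nail_brush: Wooden nail brush, 100 by 42 by 34 mm, to the left; origin: centre of its underside.
Not all that is in view belongs to the job. What is shaped like the flask but blue is not meant.

How it is judged:
On the way:
1. the ring's front wire is inside the flask's hook, past where the gate stands shut, while the rod is still in (at least 12 mm short of its outer stop) (x of ring in the frame of flask between -0.014 and 0.0125 m and z of ring in the frame of flask between 0.104 and 0.162 m and y of ring in the frame of flask between -0.02 and 0.02 m and x of ring in the frame of stand above -0.158 m), for 0.2 s.
At the end, for the whole second after the job is handed in: Rod out to within 8 mm of its outer stop; flask hanging by the crown of its hook on the front wire (wire inside the hook above the sprung-shut gate, 144 to 162 mm above the underside, within 20 mm of the wire's middle), upright within 0.3 rad, slower than 0.06 m/s (x of ring in the frame of stand below -0.162 m and x of ring in the frame of flask between -0.014 and 0.014 m and y of ring in the frame of flask between -0.02 and 0.02 m and z of ring in the frame of flask between 0.144 and 0.162 m and angle between flask's own z axis and vertical below 0.3 rad and linear speed of flask below 0.06 m/s); the robot touches nothing.
It fails at once if the flask, with its hook and gate, and the rod with its ring press on one another with more than 20 N (contact force between ring and flask above 20 N).
It fails at once if the flask is tipped or wrenched over by more than 0.35 rad from upright (angle between flask's own z axis and vertical above 0.35 rad).
It fails at once if the flask hanging on the other stand is knocked: swung by more than 0.3 rad (angle between hung_flask's own z axis and vertical above 0.3 rad).
It fails at once if goods on the counter are knocked: any of them is shifted by more than 30 mm, or a mist bottle, the jar or the dropper bottle is tipped by more than 0.5 rad (distance of any of mist_a, mist_b, cream_jar, dropper, tin, soap, nail_brush from where it was at the start of the episode above 0.03 m or angle between any of mist_a, mist_b, cream_jar, dropper's own z axis and vertical above 0.5 rad).
It also fails if it takes over 72 s, if anything falls off the work surface, if the arm or the gripper's body presses on something with over 40 N, if the wrist force passes 120 N, or if a joint passes its speed limit or range.

## Working session

There is one attempt and no reset: what is moved stays moved. The work goes in short steps, Python scripts to look and compute and a tool call to move; the robot and the scene stay as the last step left them, time stands still between calls to the robot, and variables do not carry over. Pictures are saved under pics/ and viewed, at most 10 in all, crops included, and the job is handed in when it is done.

Besides the shell and the picture viewer there is one more tool, called after "Request:" by a JSON object that holds its "op" and its "data", one argument or row to a line. step_arm: Moves the arm, as the interface text tells. Its arguments: {"type":"object","properties":{"commands":{"type":"array"},"gripper":{"type":"number"},"force":{"type":"number"}},"required":["commands"]}

```bash
mkdir -p pics; python3 - <<'E'
from bench import ctrl
import cv2
s=ctrl.get_state();print(s)
for n in("scene","side"):
    cv2.imwrite(f"pics/{n}0.png",ctrl.get_image(n)[:,:,::-1]);print(n,ctrl.camera_model(n))
print(ctrl.camera_model("wrist"))
E
```

```text
{'time': 0.0, 'joint_positions': array([-1.19888852,  0.3218169 , -0.07009353,  1.45170621,  0.02259407,
        1.37082181, -0.05690949]), 'qd': array([ 0.00044262, -0.0003481 , -0.00074287, -0.0004384 ,  0.00036726,
        0.00071708,  0.00100544]), 'joint_torque': array([-3.51208701e-04, -4.91308272e+01, -4.03923551e-01, -3.12526667e+01,
       -6.38339692e-02,  4.37212118e-02,  1.76461681e-04]), 'position': array([0.22749053, 0.60830229, 0.23544987]), 'tool_rot': array([-5.58958951e-01, -3.09120380e+00,  3.05991401e-03]), 'ft_force': array([0.16921181, 0.38163146, 0.25811025]), 'torque': array([0.01823927, 0.02851385, 0.00115108]), 'grip_force': 0.0, 'grip_width': 1.0048238662846927}
scene {'fx': 461.2649099757587, 'fy': 461.2649099757587, 'cx': 321.701751228832, 'cy': 240.70472394971878, 'R': array([[ 0.16179512,  0.98681693,  0.00383245],
       [ 0.53838485, -0.08501568, -0.83839972],
       [-0.82702122,  0.13771232, -0.5450424 ]]), 't': array([-0.09731891, -0.19056889,  1.60912848])}
side {'fx': 620.4407323397515, 'fy': 620.4407323397515, 'cx': 325.6866028032933, 'cy': 245.59884722922087, 'R': array([[ 0.9769019 , -0.2132033 , -0.0143883 ],
       [-0.17786988, -0.77399204, -0.60769945],
       [ 0.1184271 ,  0.596222  , -0.79403675]]), 't': array([-0.57316025,  0.18242091,  1.35564094])}
{'fx': 351.03320545120215, 'fy': 351.03320545120215, 'cx': 324.6608436542664, 'cy': 246.82445196944713, 'T_tool_cam': array([[ 7.85224909e-04, -9.69602015e-01, -2.44686157e-01,
         6.77173013e-02],
       [ 9.99999690e-01,  7.46636626e-04,  2.50460791e-04,
        -2.35741187e-04],
       [-6.01556412e-05, -2.44686278e-01,  9.69602301e-01,
        -1.48046606e-01],
       [ 0.00000000e+00,  0.00000000e+00,  0.00000000e+00,
         1.00000000e+00]])}
```

View pics/scene0.png

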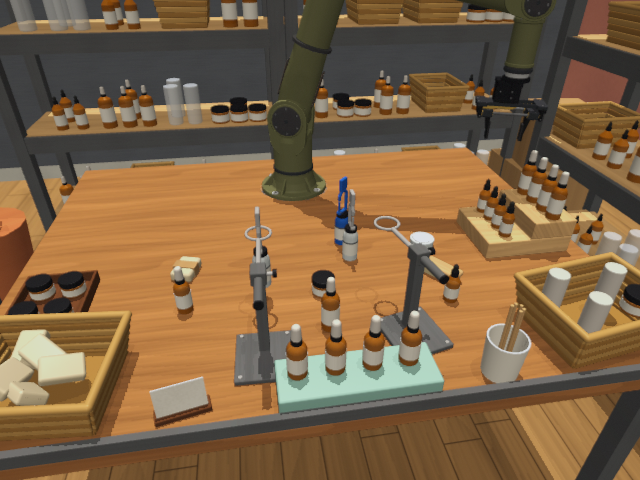

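View pics/side0.png

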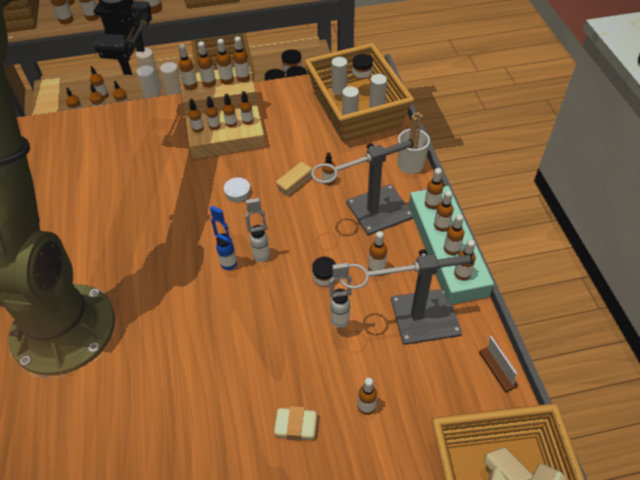

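The scene view shows three flask shapes:
- A blue one at scene (342,215) / side (225,240).
- A steel-grey loose one at scene (350,230) / side (258,235).
- A grey one hanging from the taken ring at scene (260,245) / side (340,295).

The grey loose one fits, because blue is excluded and the third hangs. The empty ring is at scene (387,223) / side (323,173). I'll confirm this in one enlarged crop.

```bash
python3 - <<'E'
import cv2,numpy as np
a=cv2.imread("pics/scene0.png")[170:290,320:480];b=cv2.imread("pics/side0.png")[140:290,200:400]
a=cv2.resize(a,None,fx=5,fy=5,interpolation=3)[:, :]
a=cv2.resize(cv2.imread("pics/scene0.png")[170:270,320:460],(400*140//100*1,400),interpolation=3)
A=cv2.imread("pics/scene0.png")[170:320,320:420];B=cv2.imread("pics/side0.png")[145:295,200:300]
cv2.imwrite("pics/crop0.png",np.hstack([cv2.resize(A,(400,600),interpolation=2),cv2.resize(B,(400,600),interpolation=2)]))
E
```

```text
(no output)
```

View pics/crop0.png

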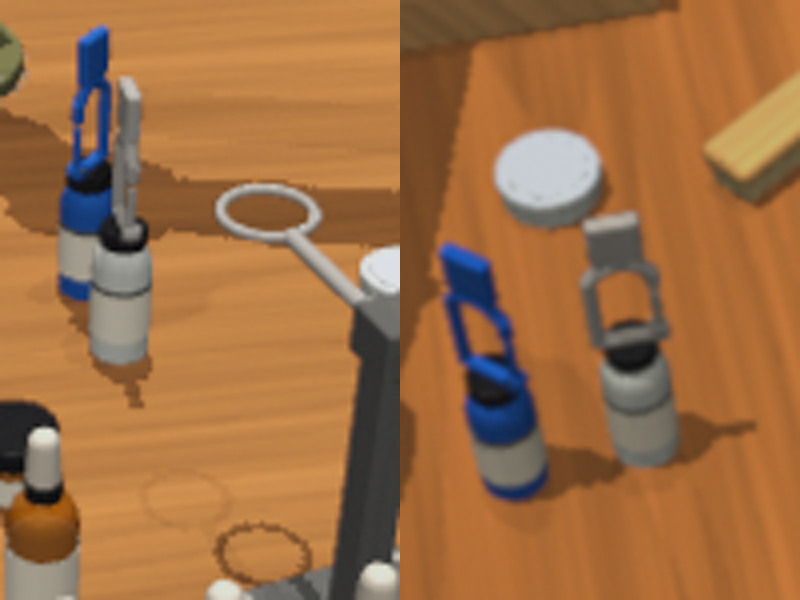

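The grey loose flask shows steel hook and tab (scene tab (352,196), base (350,257); side tab (253,206), base (261,258)). It is the one meant, since the blue one stands apart. The ring centre in the scene view is (387,223).

```bash
cat >h.py <<'E'
from bench import ctrl
import cv2,numpy as np
from scipy.spatial.transform import Rotation as Ro
def cam(n,s=None):
    m=ctrl.camera_model(n);K=np.array([[m["fx"],0,m["cx"]],[0,m["fy"],m["cy"]],[0,0,1]])
    if n!="wrist": return K,m["R"],np.array(m["t"])
    s=s or ctrl.get_state();T=np.eye(4);T[:3,:3]=Ro.from_rotvec(s["tool_rot"]).as_matrix();T[:3,3]=s["position"]
    W=np.linalg.inv(T@m["T_tool_cam"]);return K,W[:3,:3],W[:3,3]
def onz(c,uv,z):
    K,R,t=c;d=R.T@np.linalg.inv(K)@[*uv,1];o=-R.T@t;return o+d*(z-o[2])/d[2]
def tri(c1,p1,c2,p2):
    P=[c[0]@np.c_[c[1],c[2]] for c in(c1,c2)]
    X=cv2.triangulatePoints(P[0],P[1],np.array(p1,float),np.array(p2,float))[:,0];return X[:3]/X[3]
def proj(c,X):
    p=c[0]@(c[1]@np.array(X)+c[2]);return p[:2]/p[2]
E
python3 - <<'E'
from h import *
np.set_printoptions(precision=4,suppress=True)
S,D=cam("scene"),cam("side")
print("tab",tri(S,(352.5,195.75),D,(253.25,205.75)),onz(S,(352.5,195.75),.183),onz(D,(253.25,205.75),.183))
print("base",onz(S,(349.75,257.5),0),onz(D,(261.2,258),0))
print("ring",tri(S,(387,223.2),D,(323.5,173)),onz(S,(387,223.2),.2),onz(D,(323.5,173),.2))
print("rod",onz(S,(392.5,228.7),.2),onz(S,(410,244.5),.2))
print("rod",onz(D,(335,168.5),.2),onz(D,(369,158.5),.2))
print("tabdir",onz(D,(246.25,200.5),.198),onz(D,(259.5,198.75),.198))
print("toolR",Ro.from_rotvec(ctrl.get_state()["tool_rot"]).as_matrix())
s=ctrl.get_state();print(s["position"],cam("wrist")[1].T@np.array([0,0,1]))
E
```

```text
tab [0.4524 0.0991 0.184 ] [0.4462 0.1029 0.183 ] [0.4527 0.0977 0.183 ]
base [0.4543 0.101  0.    ] [0.4514 0.0941 0.    ]
ring [0.6158 0.142  0.1997] [0.6166 0.1416 0.2   ] [0.6157 0.1419 0.2   ]
rod [0.6407 0.1468 0.2   ] [0.7057 0.1643 0.2   ]
rod [0.6432 0.1495 0.2   ] [0.7237 0.1625 0.2   ]
tabdir [0.4401 0.1023 0.198 ] [0.4681 0.1008 0.198 ]
toolR [[-0.9367  0.3501 -0.0005]
 [ 0.3501  0.9367 -0.0017]
 [-0.0001 -0.0017 -1.    ]]
[0.2275 0.6084 0.2355] [ 0.2288 -0.0871 -0.9696]
```

Request:
{"op": "step_arm", "data": {
  "commands": [
    {"travel":[-0.01,-0.01,-0.04],"turn":[0,0,0]},
    {"travel":[-0.04,-0.04,-0.06],"turn":[0,0,0]},
    {"travel":[-0.07,-0.07,-0.08],"turn":[0,0,0]},
    {"travel":[-0.1,-0.1,-0.1],"turn":[0,0,0]},
    {"travel":[-0.13,-0.13,-0.1],"turn":[0,0,0]}
  ]
}}

```text
time: 0.6
position: [0.305, 0.4408, 0.3394]
tool_rot: [0.559, 3.09, 0.007]
ft_force: [0.6, -0.1, -0.2]
grip_width: 1.0
grip_force: 0.0
```

Request:
{"op": "step_arm", "data": {
  "commands": [
    {"travel":[-0.03,-0.03,0],"turn":[0,0,-3]},
    {"travel":[-0.06,-0.06,0],"turn":[0,0,-6]},
    {"travel":[-0.09,-0.09,0],"turn":[0,0,-10]},
    {"travel":[-0.12,-0.12,0],"turn":[0,0,-14]},
    {"travel":[-0.15,-0.15,0],"turn":[0,0,-17.5]}
  ]
}}

```text
time: 1.1
position: [0.3922, 0.2467, 0.3363]
tool_rot: [-0.078, -3.14, -0.0]
ft_force: [1.0, -0.0, 1.0]
grip_width: 0.995
grip_force: 0.0
```

Request:
{"op": "step_arm", "data": {
  "commands": [
    {"travel":[-0.02,-0.04,0],"turn":[0,0,0]},
    {"travel":[-0.04,-0.08,0],"turn":[0,0,0]},
    {"travel":[-0.06,-0.12,0],"turn":[0,0,0]},
    {"travel":[-0.067,-0.146,0],"turn":[0,0,0]},
    {"travel":[-0.067,-0.146,0],"turn":[0,0,0]}
  ]
}}

```text
time: 1.6
position: [0.452, 0.0942, 0.3366]
tool_rot: [0.095, 3.14, -0.001]
ft_force: [0.5, -0.2, -0.5]
grip_width: 1.004
grip_force: 0.0
```

```bash
python3 - <<'E'
from h import *
import pickle
s=ctrl.get_state();im=ctrl.get_image("wrist")[:,:,::-1];cv2.imwrite("pics/w1.png",im);pickle.dump(s,open("w1.pkl","wb"))
c=cam("wrist",s);print(s["position"],s["tool_rot"])
for n,X in dict(tab=(.452,.098,.198),base=(.452,.098,0),ring=(.5905,.136,.2)).items():print(n,proj(c,X))
E
```

```text
[0.45201696 0.0942456  0.33655145] [ 9.52654350e-02  3.13994111e+00 -1.09826921e-03]
tab [328.99177843 241.19315337]
base [327.35127166 208.41140484]
ring [378.38305959 384.34204637]
```

View pics/w1.png

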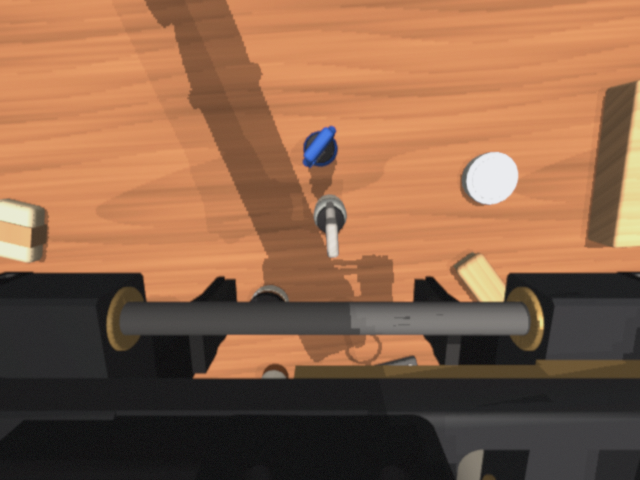

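The wrist view shows the loose flask at (331,215), with its tab running from about (330,208) to (334,255). The blue one is at (320,148) and the gripper bar covers everything below row 270. I'll enlarge the hook in the wrist and side views to see which side the gate is on.

```bash
python3 - <<'E'
import cv2,numpy as np
A=cv2.imread("pics/w1.png")[190:265,305:355];B=cv2.imread("pics/side0.png")[190:265,235:285]
cv2.imwrite("pics/crop1.png",np.hstack([cv2.resize(x,(400,600),interpolation=2) for x in(A,B)]))
E
```

```text
(no output)
```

View pics/crop1.png

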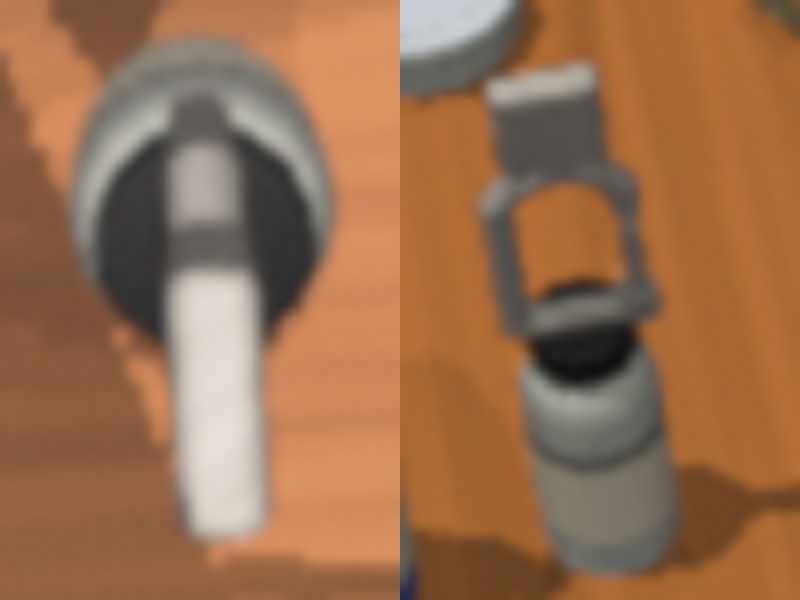

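The side crop shows the solid spine on the left and the nose with the thin gate on the right, towards world +x, so the nose already faces the ring. In the wrist view the tab's top face runs from (331.5,223.8) to (333.5,256.9).

```bash
python3 - <<'E'
from h import *
import pickle
np.set_printoptions(precision=4,suppress=True)
s=pickle.load(open("w1.pkl","rb"));c=cam("wrist",s)
a,b=onz(c,(331.5,223.8),.198),onz(c,(333.5,256.9),.198);d=b-a
print(a,b,(a+b)/2,np.hypot(*d[:2]),np.degrees(np.arctan2(d[1],d[0])))
R=Ro.from_rotvec(s["tool_rot"]).as_matrix();print(R,R.T@((a+b)/2-s["position"]))
D=cam("side");print(onz(D,(235+540/8,190+75/8),.198),onz(D,(235+90/8,190+90/8),.198), onz(D,(235+193/8,190+68/8),.198))
# ring axis
S=cam("scene")
im=cv2.imread("pics/scene0.png")
E
```

```text
[0.4373 0.1009 0.198 ] [0.4659 0.101  0.198 ] [0.4516 0.101  0.198 ] 0.028543822243738626 0.2497821027179114
[[-0.9982  0.0606  0.0002]
 [ 0.0606  0.9982 -0.0007]
 [-0.0002 -0.0007 -1.    ]] [0.0008 0.0068 0.1385]
[0.5566 0.0785 0.198 ] [0.4398 0.1002 0.198 ] [0.4675 0.1017 0.198 ]
```

Request:
{"op": "step_arm", "data": {
  "commands": [
    {"travel":[0.001,0.007,0.03],"turn":[0,0,-4.5]},
    {"travel":[0.001,0.007,0.06],"turn":[0,0,-4.5]},
    {"travel":[0.001,0.007,0.095],"turn":[0,0,-4.5]},
    {"travel":[0.001,0.007,0.13],"turn":[0,0,-4.5]},
    {"travel":[0.001,0.007,0.1545],"turn":[0,0,-4.5]}
  ],
  "gripper": 0.6
}}

```text
time: 2.15
position: [0.4487, 0.1077, 0.1794]
tool_rot: [0.045, -3.138, 0.001]
ft_force: [-0.2, -0.1, 0.3]
grip_width: 0.646
grip_force: 0.0
```

Request:
{"op": "step_arm", "data": {
  "commands": [
    {"travel":[0,0,0],"turn":[0,0,0]},
    {"travel":[0,0,0],"turn":[0,0,0]},
    {"travel":[0,0,0],"turn":[0,0,0]},
    {"travel":[0,0,0],"turn":[0,0,0]},
    {"travel":[0,0,0],"turn":[0,0,0]}
  ],
  "gripper": 0.0,
  "force": 20
}}

```text
time: 2.65
position: [0.4512, 0.1066, 0.1832]
tool_rot: [-0.041, 3.139, 0.001]
ft_force: [0.6, 0.3, -0.0]
grip_width: 0.232
grip_force: 0.1
```

Request:
{"op": "step_arm", "data": {
  "commands": [
    {"travel":[0,-0.002,0],"turn":[0,0,0]},
    {"travel":[0,-0.005,0],"turn":[0,0,0]},
    {"travel":[0,-0.005,0],"turn":[0,0,0]}
  ],
  "gripper": 0.4
}}

```text
time: 2.95
position: [0.4507, 0.1007, 0.1822]
tool_rot: [-0.04, 3.141, 0.0]
ft_force: [-0.2, 1.1, 0.4]
grip_width: 0.376
grip_force: 0.0
```

```bash
python3 - <<'E'
from h import *
s=ctrl.get_state();im=ctrl.get_image("wrist")[:,:,::-1]
print(s["position"],s["tool_rot"],s["grip_width"])
sc=ctrl.get_image("scene")[:,:,::-1];c=cam("wrist",s)
print(proj(c,(.4516,.101,.198)),proj(cam("scene"),(.4516,.101,.19)))
cv2.imwrite("pics/w2.png",np.hstack([cv2.resize(im[120:420,200:500],(400,400)),cv2.resize(sc[160:260,300:400],(400,400),interpolation=2)]))
E
```

```text
[0.4507322  0.10065035 0.18218497] [-3.97690115e-02  3.14116222e+00  1.07894170e-04] 0.3757291458389559
[324.79081428 329.51503557] [352.34997526 194.28957254]
```

View pics/w2.png

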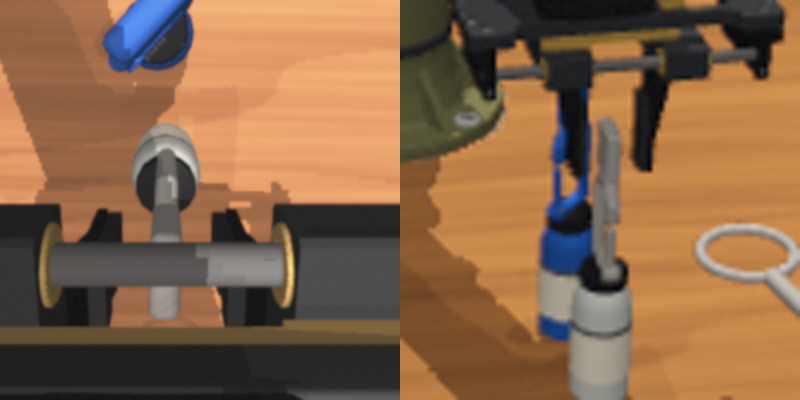

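The tab (left half, (165,260)) stands midway between the fingers (about 98 and 232), and the flask is still upright. Closing now.

Request:
{"op": "step_arm", "data": {
  "commands": [
    {"travel":[0,0,0],"turn":[0,0,0]},
    {"travel":[0,0,0],"turn":[0,0,0]},
    {"travel":[0,0,0],"turn":[0,0,0]},
    {"travel":[0,0,0],"turn":[0,0,0]},
    {"travel":[0,0,0],"turn":[0,0,0]}
  ],
  "gripper": 0.0,
  "force": 25
}}

```text
time: 3.55
position: [0.4506, 0.1012, 0.182]
tool_rot: [0.041, -3.141, 0.0]
ft_force: [0.2, -0.9, -0.2]
grip_width: 0.109
grip_force: 25.0
```

Request:
{"op": "step_arm", "data": {
  "commands": [
    {"travel":[0,0,0],"turn":[0,0,0]},
    {"travel":[0,0,0],"turn":[0,0,0]},
    {"travel":[0,0,-0.02],"turn":[0,0,0]},
    {"travel":[0,0,-0.04],"turn":[0,0,0]},
    {"travel":[0,0,-0.07],"turn":[0,0,0]}
  ]
}}

```text
time: 4.05
position: [0.4494, 0.1009, 0.2513]
tool_rot: [0.041, -3.138, 0.002]
ft_force: [-0.2, 0.1, -0.8]
grip_width: 0.111
grip_force: 25.0
```

```bash
python3 - <<'E'
from h import *
sc=ctrl.get_image("scene")[:,:,::-1];sd=ctrl.get_image("side")[:,:,::-1];s=ctrl.get_state()
cv2.imwrite("pics/sc2.png",sc);cv2.imwrite("pics/sd2.png",sd)
print(s)
cv2.imwrite("pics/v2.png",np.hstack([cv2.resize(sc[140:290,320:420],(400,600),interpolation=2),cv2.resize(sd[130:280,240:340],(400,600),interpolation=2)]))
E
```

```text
{'time': 4.15, 'joint_positions': array([-0.72171702, -0.11448593,  0.41311774,  1.8789108 ,  0.04609491,
        1.36107879,  1.27666371]), 'qd': array([ 0.00037873,  0.02363331,  0.00400819,  0.06674479, -0.00485129,
       -0.04643257,  0.003795  ]), 'joint_torque': array([-1.13003212e-01, -2.21603286e+01, -1.69004738e+00, -3.11227405e+01,
        1.61733973e-02,  7.77948182e-01, -4.12074965e-02]), 'position': array([0.45271412, 0.10188043, 0.25563989]), 'tool_rot': array([-0.04102864,  3.13510983,  0.00429011]), 'ft_force': array([ 1.08743883, -0.30970162, -1.71353198]), 'torque': array([ 0.00075516, -0.02588479,  0.01088317]), 'grip_force': 24.979169180151075, 'grip_width': 0.10887772013940775}
```

View pics/v2.png

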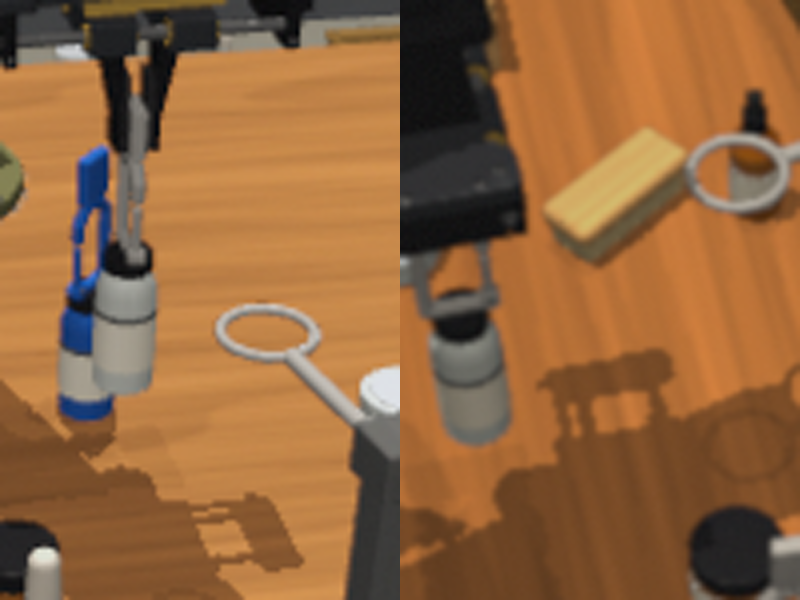

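The scene and side crops show the flask hanging straight in the grip, clear of the counter. The ring is at scene crop (268,332), i.e. pixel (387,223), and side crop (738,172), i.e. pixel (324,173). Next I'll fit the ring and rod numerically.

```bash
python3 - <<'E'
from h import *
np.set_printoptions(precision=4,suppress=True)
from scipy.optimize import least_squares
for n,f in(("scene","pics/sc2.png"),("side","pics/sd2.png")):
    im=cv2.imread(f).astype(int);c=cam(n)
    sat=im.max(2)-im.min(2);v=im.mean(2)
    u0,v0=proj(c,(.616,.142,.2))
    ys,xs=np.nonzero((sat<45)&(v>110));k=(abs(xs-u0)<60)&(abs(ys-v0)<40)
    X=np.array([onz(c,(x,y),.2)[:2] for x,y in zip(xs[k],ys[k])])
    C=np.array([.616,.142])
    for _ in range(5):
        r=np.hypot(*(X-C).T);R=X[(r<.033)&(r>.018)&(np.arctan2(*(X-C).T[::-1])%(2*np.pi)>.0)]
        C=least_squares(lambda p:np.hypot(*(R-p[:2]).T)-.026,C,loss="soft_l1",f_scale=.002).x
    r=np.hypot(*(X-C).T);a=np.arctan2(*(X-C).T[::-1]);L=X[(r>.036)&(r<.085)&(abs(a-.2)<.25)]
    dd=np.degrees(np.median(np.arctan2(*(L-C).T[::-1])));vx,vy,*_=cv2.fitLine(L.astype(np.float32),2,0,.01,.01).ravel()
    print(n,C,len(R),len(L),dd,np.degrees(np.arctan2(vy,vx)),"rad",np.hypot(*(R-C).T).mean())
    # taken stand posts? foot
# post head from scene approx
s=ctrl.get_state();R=Ro.from_rotvec(s["tool_rot"]).as_matrix();print(R,s["position"])
E
```

```text
scene [0.614  0.1408] 144 77 14.208273060019701 22.253601 rad 0.02605555344675852
side [0.6165 0.1437] 182 75 12.446989394587533 11.866027 rad 0.025338526896965755
[[-0.9996 -0.0262  0.0062]
 [-0.0262  0.9997  0.0028]
 [-0.0062  0.0027 -1.    ]] [0.4527 0.1019 0.2556]
```

Request:
{"op": "step_arm", "data": {
  "commands": [
    {"travel":[-0.025,0.006,0],"turn":[0,0,-3]},
    {"travel":[-0.05,0.012,0],"turn":[0,0,-6]},
    {"travel":[-0.075,0.018,0],"turn":[0,0,-9]},
    {"travel":[-0.095,0.0225,0],"turn":[0,0,-11.5]},
    {"travel":[-0.099,0.0235,0],"turn":[0,0,-11.5]}
  ]
}}

```text
time: 4.65
position: [0.55, 0.1278, 0.2504]
tool_rot: [0.356, -3.12, 0.002]
ft_force: [-0.3, 0.3, -3.1]
grip_width: 0.113
grip_force: 25.0
```

Request:
{"op": "step_arm", "data": {
  "commands": [
    {"travel":[0,0,0],"turn":[0,0,0]},
    {"travel":[0,0,0],"turn":[0,0,0]},
    {"travel":[0,0,0],"turn":[0,0,0]}
  ]
}}

```text
time: 4.95
position: [0.5482, 0.1271, 0.252]
tool_rot: [0.355, -3.121, -0.001]
ft_force: [0.3, -0.4, -1.9]
grip_width: 0.114
grip_force: 25.0
```

```bash
python3 - <<'E'
from h import *
np.set_printoptions(precision=4,suppress=True)
P=[];F=[]
for i in range(3):
    im=ctrl.get_image(("scene","side","wrist")[i])[:,:,::-1];s=ctrl.get_state();P.append(s["position"]);F.append(s["ft_force"])
    cv2.imwrite(f"pics/p3_{i}.png",im)
print(np.array(P),np.array(F),Ro.from_rotvec(s["tool_rot"]).as_matrix())
a=cv2.imread("pics/p3_0.png");b=cv2.imread("pics/p3_1.png")
for n in("scene","side"):print(proj(cam(n),(.5902,.1364,.2)),proj(cam(n),(*(np.mean(P,0)[:2]),.2)))
cv2.imwrite("pics/v3.png",np.hstack([cv2.resize(a[160:280,320:420],(400,480),interpolation=2),cv2.resize(b[120:240,260:360],(400,480),interpolation=2)]))
E
```

```text
[[0.5483 0.1272 0.2522]
 [0.5484 0.1272 0.2523]
 [0.5486 0.1273 0.2524]] [[ 0.8435 -0.7108 -1.4165]
 [ 0.4452 -0.6118 -1.8071]
 [-0.0262  0.338  -1.4392]] [[-0.9744 -0.2249  0.0003]
 [-0.2249  0.9744  0.0007]
 [-0.0004  0.0006 -1.    ]]
[381.4592 217.3952] [372.727  208.7134]
[312.5459 176.7132] [294.4232 182.9235]
```

View pics/v3.png

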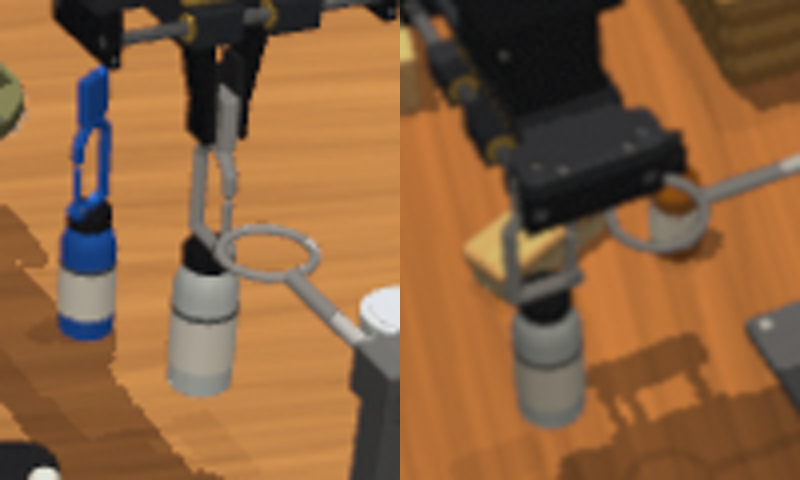

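Flask and hook line up with the ring at yaw 13°. The hook spans side crop (510–575, 230–290) and the ring's front wire is at (612,215), so about 17 mm of gap is left. I'll advance gently and watch the force.

Request:
{"op": "step_arm", "data": {
  "commands": [
    {"travel":[-0.004,0,-0.001],"turn":[0,0,0]},
    {"travel":[-0.008,0,-0.001],"turn":[0,0,0]},
    {"travel":[-0.012,0,-0.001],"turn":[0,0,0]},
    {"travel":[-0.016,0,-0.001],"turn":[0,0,0]},
    {"travel":[-0.02,0,-0.001],"turn":[0,0,0]}
  ]
}}

```text
time: 5.6
position: [0.5685, 0.1319, 0.2529]
tool_rot: [0.356, -3.12, 0.0]
ft_force: [-2.6, -0.2, -0.0]
grip_width: 0.116
grip_force: 25.0
```

Request:
{"op": "step_arm", "data": {
  "commands": [
    {"travel":[-0.002,0,0],"turn":[0,0,0]},
    {"travel":[-0.004,0,0],"turn":[0,0,0]},
    {"travel":[-0.006,0,0],"turn":[0,0,0]},
    {"travel":[-0.008,0,0],"turn":[0,0,0]},
    {"travel":[-0.01,0,0],"turn":[0,0,0]}
  ]
}}

```text
time: 6.1
position: [0.5782, 0.134, 0.2529]
tool_rot: [0.356, -3.121, 0.0]
ft_force: [-1.8, -0.6, -1.4]
grip_width: 0.11
grip_force: 25.0
```

```bash
cat >>h.py <<'E'
np.set_printoptions(precision=4,suppress=True)
def ringfit(n,pr=(.616,.142),save=None):
    im=ctrl.get_image(n)[:,:,::-1];save and cv2.imwrite(save,im);c=cam(n);im=im.astype(int)
    sat=im.max(2)-im.min(2);v=im.mean(2);u0,v0=proj(c,(*pr,.2))
    m=((sat<45)&(v>110)).astype(np.uint8)
    best=None;u=np.array([np.cos(.227),np.sin(.227)])
    # slide model ring along u, score by masked model pixels on the far (post side) 3/4 arc
    th=np.radians(13)+np.radians(np.arange(-100,101,2))
    for d in np.arange(-.06,.1,.0005):
        C=np.array(pr)+d*u
        p=[proj(c,(C[0]+.026*np.cos(t),C[1]+.026*np.sin(t),.2)) for t in th]
        q=np.round(p).astype(int);sc=m[q[:,1],q[:,0]].mean()
        if best is None or sc>best[0]: best=(sc,d)
    return best
E
python3 - <<'E'
from h import *
F=[];
print(ringfit("scene",save="pics/p4a.png"),ringfit("side",save="pics/p4b.png"))
for i in range(3):
    s=ctrl.get_state();F.append(s["ft_force"]);ctrl.get_image("wrist")
print(np.array(F),s["position"])
E
```

```text
(np.float64(1.0), np.float64(0.006500000000000061)) (np.float64(0.21782178217821782), np.float64(-0.007999999999999952))
[[-1.7527  0.6561 -2.0498]
 [-1.2187  0.9132 -2.2093]
 [-1.038  -0.4674 -1.6121]] [0.5784 0.1341 0.253 ]
```

Request:
{"op": "step_arm", "data": {
  "commands": [
    {"travel":[-0.003,0,0],"turn":[0,0,0]},
    {"travel":[-0.006,0,0],"turn":[0,0,0]},
    {"travel":[-0.009,0,0],"turn":[0,0,0]},
    {"travel":[-0.012,0,0],"turn":[0,0,0]}
  ]
}}

```text
time: 6.75
position: [0.5902, 0.1368, 0.2531]
tool_rot: [0.356, -3.121, 0.0]
ft_force: [-2.1, -1.5, -1.8]
grip_width: 0.115
grip_force: 25.0
```

```bash
cat > q.py <<'E'
from h import *
F=[]
print("scene",ringfit("scene",save="pics/last.png"))
for i in range(6):
    s=ctrl.get_state();F.append(s["ft_force"]);ctrl.get_image("wrist")
F=np.array(F);print(F.mean(0),"push",-(F@[.974,.225,0]).mean(),s["position"],"axial",(s["position"]-[.5485,.1272,0])@[.974,.225,0])
E
python3 q.py
```

```text
scene (np.float64(1.0), np.float64(0.019000000000000072))
[-0.8662 -0.0481 -2.2387] push 0.8545004290735099 [0.5903 0.1369 0.2532] axial 0.042922072753513035
```

Request:
{"op": "step_arm", "data": {
  "commands": [
    {"travel":[-0.003,0,0],"turn":[0,0,0]},
    {"travel":[-0.006,0,0],"turn":[0,0,0]},
    {"travel":[-0.009,0,0],"turn":[0,0,0]},
    {"travel":[-0.012,0,0],"turn":[0,0,0]}
  ]
}}

```text
time: 7.5
position: [0.6019, 0.1396, 0.2532]
tool_rot: [-0.356, 3.121, 0.0]
ft_force: [-2.3, -0.8, -0.0]
grip_width: 0.114
grip_force: 25.0
```

```bash
python3 q.py
```

```text
scene (np.float64(1.0), np.float64(0.030000000000000082))
[-0.8438 -0.0639 -1.4271] push 0.8362540020385474 [0.602  0.1396 0.2531] axial 0.054912073765870935
```

Request:
{"op": "step_arm", "data": {
  "commands": [
    {"travel":[-0.003,0,0],"turn":[0,0,0]},
    {"travel":[-0.006,0,0],"turn":[0,0,0]},
    {"travel":[-0.009,0,0],"turn":[0,0,0]},
    {"travel":[-0.012,0,0],"turn":[0,0,0]}
  ]
}}

```text
time: 8.25
position: [0.6134, 0.1423, 0.2531]
tool_rot: [0.356, -3.121, -0.0]
ft_force: [-1.6, -0.1, -0.9]
grip_width: 0.115
grip_force: 25.0
```

```bash
python3 q.py
```

```text
scene (np.float64(1.0), np.float64(0.044000000000000095))
[-0.7062 -0.1536 -1.4174] push 0.7223991333166152 [0.6136 0.1423 0.253 ] axial 0.06680830187851733
```

Request:
{"op": "step_arm", "data": {
  "commands": [
    {"travel":[-0.003,0,0],"turn":[0,0,0]},
    {"travel":[-0.006,0,0],"turn":[0,0,0]},
    {"travel":[-0.009,0,0],"turn":[0,0,0]},
    {"travel":[-0.012,0,0],"turn":[0,0,0]}
  ]
}}

```text
time: 9.0
position: [0.6252, 0.1449, 0.2531]
tool_rot: [0.356, -3.121, 0.0]
ft_force: [-2.8, -0.5, -1.1]
grip_width: 0.113
grip_force: 25.0
```

```bash
python3 q.py
```

```text
scene (np.float64(1.0), np.float64(0.055500000000000105))
[-0.7003 -0.0173 -1.705 ] push 0.6859403947700837 [0.6253 0.145  0.2531] axial 0.07884619162685112
```

Request:
{"op": "step_arm", "data": {
  "commands": [
    {"travel":[-0.003,0,0],"turn":[0,0,0]},
    {"travel":[-0.006,0,0],"turn":[0,0,0]},
    {"travel":[-0.009,0,0],"turn":[0,0,0]},
    {"travel":[-0.012,0,0],"turn":[0,0,0]}
  ]
}}

```text
time: 9.75
position: [0.6365, 0.1475, 0.2531]
tool_rot: [0.355, -3.12, 0.0]
ft_force: [-4.0, -1.3, -0.1]
grip_width: 0.113
grip_force: 25.0
```

```bash
python3 q.py
```

```text
scene (np.float64(0.9603960396039604), np.float64(0.06500000000000011))
[-4.3104 -1.1377 -0.0324] push 4.454262749505962 [0.6362 0.1475 0.2529] axial 0.09003037039537808
```

Steady 4.5 N after the last rows means the rod is on its inner stop and the gate is now yielding. I'll push on in smaller steps.

Request:
{"op": "step_arm", "data": {
  "commands": [
    {"travel":[-0.002,0,0],"turn":[0,0,0]},
    {"travel":[-0.004,0,0],"turn":[0,0,0]},
    {"travel":[-0.006,0,0],"turn":[0,0,0]},
    {"travel":[-0.008,0,0],"turn":[0,0,0]}
  ]
}}

```text
time: 10.5
position: [0.6436, 0.1491, 0.2528]
tool_rot: [0.355, -3.119, 0.0]
ft_force: [-6.7, -2.3, -0.5]
grip_width: 0.109
grip_force: 25.0
```

```bash
python3 q.py
```

```text
scene (np.float64(0.9603960396039604), np.float64(0.06500000000000011))
[-5.3079 -1.3611 -1.5992] push 5.476120057485563 [0.6435 0.149  0.2523] axial 0.09740782689444498
```

Request:
{"op": "step_arm", "data": {
  "commands": [
    {"travel":[-0.002,0,0],"turn":[0,0,0]},
    {"travel":[-0.004,0,0],"turn":[0,0,0]},
    {"travel":[-0.006,0,0],"turn":[0,0,0]},
    {"travel":[-0.008,0,0],"turn":[0,0,0]}
  ]
}}

```text
time: 11.25
position: [0.651, 0.1507, 0.2521]
tool_rot: [0.355, -3.118, 0.001]
ft_force: [-7.0, -2.0, -1.0]
grip_width: 0.112
grip_force: 25.0
```

```bash
python3 q.py
```

```text
scene (np.float64(0.9603960396039604), np.float64(0.06500000000000011))
[-5.4748 -1.4481 -2.7861] push 5.658297911740315 [0.6511 0.1508 0.2519] axial 0.10519377730332469
```

Request:
{"op": "step_arm", "data": {
  "commands": [
    {"travel":[-0.0015,0,0],"turn":[0,0,0]},
    {"travel":[-0.003,0,0],"turn":[0,0,0]},
    {"travel":[-0.0045,0,0],"turn":[0,0,0]},
    {"travel":[-0.006,0,0],"turn":[0,0,0]}
  ]
}}

```text
time: 12.0
position: [0.6568, 0.152, 0.2521]
tool_rot: [0.355, -3.118, 0.001]
ft_force: [-6.5, -1.3, -2.7]
grip_width: 0.116
grip_force: 25.0
```

```bash
python3 q.py
```

```text
scene (np.float64(0.9603960396039604), np.float64(0.06500000000000011))
[-5.924  -1.669  -2.7993] push 6.14551444705823 [0.6568 0.1521 0.2518] axial 0.11109934976619885
```

Request:
{"op": "step_arm", "data": {
  "commands": [
    {"travel":[-0.001,0,0],"turn":[0,0,0]},
    {"travel":[-0.002,0,0],"turn":[0,0,0]},
    {"travel":[-0.002,0,0],"turn":[0,0,0]}
  ]
}}

```text
time: 12.65
position: [0.6588, 0.1525, 0.2518]
tool_rot: [0.355, -3.118, 0.001]
ft_force: [-5.2, -1.9, -2.5]
grip_width: 0.111
grip_force: 25.0
```

```bash
python3 q.py
```

```text
scene (np.float64(0.9603960396039604), np.float64(0.06500000000000011))
[-5.6482 -1.7485 -3.7502] push 5.894768910992444 [0.6587 0.1525 0.2517] axial 0.1130123646959118
```

Request:
{"op": "step_arm", "data": {
  "commands": [
    {"travel":[-0.001,0,0],"turn":[0,0,0]},
    {"travel":[-0.001,0,0],"turn":[0,0,0]},
    {"travel":[-0.002,0,0],"turn":[0,0,0]},
    {"travel":[-0.002,0,0],"turn":[0,0,0]}
  ]
}}

```text
time: 13.4
position: [0.6606, 0.153, 0.2516]
tool_rot: [0.355, -3.117, 0.001]
ft_force: [-5.4, -0.8, -3.9]
grip_width: 0.116
grip_force: 25.0
```

```bash
python3 q.py
```

```text
scene (np.float64(0.9603960396039604), np.float64(0.06500000000000011))
[-5.3688 -1.8529 -3.5634] push 5.646115172694902 [0.6607 0.153  0.2515] axial 0.1150603777416385
```

Request:
{"op": "step_arm", "data": {
  "commands": [
    {"travel":[-0.001,0,0],"turn":[0,0,0]},
    {"travel":[-0.001,0,0],"turn":[0,0,0]},
    {"travel":[-0.002,0,0],"turn":[0,0,0]},
    {"travel":[-0.002,0,0],"turn":[0,0,0]}
  ]
}}

```text
time: 14.15
position: [0.663, 0.1535, 0.2511]
tool_rot: [0.355, -3.118, 0.001]
ft_force: [-3.3, -1.0, -7.0]
grip_width: 0.111
grip_force: 25.0
```

```bash
python3 q.py
```

```text
scene (np.float64(0.9603960396039604), np.float64(0.06500000000000011))
[-2.2803 -1.2496 -8.8466] push 2.502185341173618 [0.664  0.1538 0.252 ] axial 0.11853057372327938
```

The downward force is building to about 7 N, so the gate is near its end. A little further.

Request:
{"op": "step_arm", "data": {
  "commands": [
    {"travel":[-0.0005,0,0],"turn":[0,0,0]},
    {"travel":[-0.001,0,0],"turn":[0,0,0]},
    {"travel":[-0.0015,0,0],"turn":[0,0,0]},
    {"travel":[-0.0015,0,0],"turn":[0,0,0]}
  ]
}}

```text
time: 14.9
position: [0.6656, 0.1542, 0.2532]
tool_rot: [-0.355, 3.121, -0.0]
ft_force: [-2.8, -0.8, -10.2]
grip_width: 0.109
grip_force: 25.0
```

```bash
python3 q.py
```

```text
scene (np.float64(0.9702970297029703), np.float64(0.06500000000000011))
[-1.6063 -1.0465 -9.5624] push 1.7999673641058658 [0.6655 0.1542 0.2532] axial 0.12005031540370534
```

Request:
{"op": "step_arm", "data": {
  "commands": [
    {"travel":[-0.0005,0,0],"turn":[0,0,0]},
    {"travel":[-0.001,0,0],"turn":[0,0,0]},
    {"travel":[-0.0015,0,0],"turn":[0,0,0]},
    {"travel":[-0.0015,0,0],"turn":[0,0,0]}
  ]
}}

```text
time: 15.65
position: [0.6666, 0.1544, 0.2534]
tool_rot: [0.355, -3.121, -0.0]
ft_force: [-4.2, -2.7, -5.8]
grip_width: 0.111
grip_force: 25.0
```

```bash
python3 q.py
```

```text
scene (np.float64(0.9603960396039604), np.float64(0.06500000000000011))
[-3.9615 -1.6746 -6.7623] push 4.235256051909665 [0.667  0.1547 0.2532] axial 0.12157603239713181
```

Push is rising slightly while the down-force remains, so the wire is near the spine with the gate still under load. I'll ease back 1 mm and lower the flask a little so the gate tip can slip under the wire.

Request:
{"op": "step_arm", "data": {
  "commands": [
    {"travel":[0.001,0,0.0005],"turn":[0,0,0]},
    {"travel":[0.001,0,0.001],"turn":[0,0,0]},
    {"travel":[0.001,0,0.002],"turn":[0,0,0]},
    {"travel":[0.001,0,0.003],"turn":[0,0,0]}
  ]
}}

```text
time: 16.4
position: [0.6674, 0.155, 0.2512]
tool_rot: [-0.356, 3.117, 0.002]
ft_force: [0.9, 0.4, -2.5]
grip_width: 0.111
grip_force: 25.0
```

```bash
python3 q.py; python3 - <<'E'
from h import *
a=cv2.imread("pics/last.png");b=ctrl.get_image("side")[:,:,::-1]
cv2.imwrite("pics/v5.png",np.hstack([cv2.resize(a[170:270,350:450],(400,400),interpolation=2),cv2.resize(b[110:210,290:390],(400,400),interpolation=2)]))
E
```

```text
scene (np.float64(0.9702970297029703), np.float64(0.06500000000000011))
[-0.0139  0.2574 -1.5315] push -0.044386789714308726 [0.6667 0.1546 0.2513] axial 0.1213227962126658
```

View pics/v5.png

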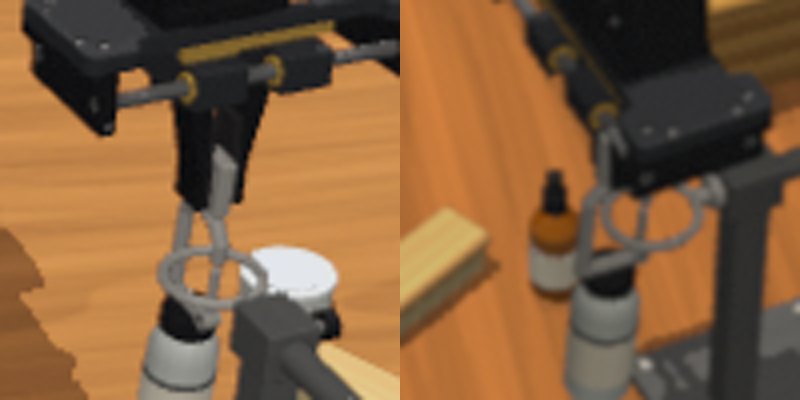

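Force has vanished (push 0, vertical is just the flask's weight). The picture shows the ring's front wire passing between spine (side crop (590,230)) and shut gate (640,215). Now I'll centre the wire and lower the flask towards the crown.

Request:
{"op": "step_arm", "data": {
  "commands": [
    {"travel":[0.003,0,0],"turn":[0,0,0]},
    {"travel":[0.006,0,0],"turn":[0,0,0]},
    {"travel":[0.006,0,0.005],"turn":[0,0,0]},
    {"travel":[0.006,0,0.01],"turn":[0,0,0]},
    {"travel":[0.006,0,0.015],"turn":[0,0,0]}
  ]
}}

```text
time: 17.3
position: [0.6599, 0.1531, 0.2344]
tool_rot: [0.356, -3.121, -0.0]
ft_force: [-0.5, -0.2, -1.4]
grip_width: 0.113
grip_force: 25.0
```

```bash
python3 q.py
```

```text
scene (np.float64(0.9603960396039604), np.float64(0.06500000000000011))
[-0.2277 -0.2667 -2.022 ] push 0.2817831818842891 [0.6602 0.153  0.2352] axial 0.1146419208839814
```

Request:
{"op": "step_arm", "data": {
  "commands": [
    {"travel":[0,0,0.002],"turn":[0,0,0]},
    {"travel":[0,0,0.004],"turn":[0,0,0]},
    {"travel":[0,0,0.006],"turn":[0,0,0]},
    {"travel":[0,0,0.006],"turn":[0,0,0]}
  ]
}}

```text
time: 18.05
position: [0.6598, 0.153, 0.2286]
tool_rot: [0.356, -3.121, 0.0]
ft_force: [0.2, 0.8, -1.8]
grip_width: 0.112
grip_force: 25.0
```

```bash
python3 q.py; python3 - <<'E'
from h import *
# foot plate centre of empty stand: corners in scene0 approx
for p in((390,325),(422,314),(451,347),(418,356)):print(onz(cam("scene"),p,.004))
E
```

```text
scene (np.float64(0.9702970297029703), np.float64(0.06500000000000011))
[-0.3454  0.1724 -1.5625] push 0.297612492348905 [0.6601 0.153  0.2292] axial 0.11454542107306766
[0.7283 0.1327 0.004 ]
[0.7051 0.2151 0.004 ]
[0.8125 0.2404 0.004 ]
[0.8255 0.1635 0.004 ]
```

Request:
{"op": "step_arm", "data": {
  "commands": [
    {"travel":[0.004,0,0],"turn":[0,0,0]},
    {"travel":[0.008,0,0],"turn":[0,0,0]},
    {"travel":[0.012,0,0],"turn":[0,0,0]},
    {"travel":[0.016,0,0],"turn":[0,0,0]},
    {"travel":[0.02,0,0],"turn":[0,0,0]}
  ]
}}

```text
time: 18.9
position: [0.6407, 0.1485, 0.2298]
tool_rot: [-0.355, 3.12, 0.001]
ft_force: [2.6, 0.4, 0.9]
grip_width: 0.113
grip_force: 25.0
```

```bash
python3 q.py
```

```text
scene (np.float64(1.0), np.float64(0.0515000000000001))
[-0.1111 -0.1329  2.2655] push 0.13811838204403726 [0.6404 0.1484 0.2295] axial 0.09424395526808366
```

Request:
{"op": "step_arm", "data": {
  "commands": [
    {"travel":[0.005,0,0],"turn":[0,0,0]},
    {"travel":[0.01,0,0],"turn":[0,0,0]},
    {"travel":[0.015,0,0],"turn":[0,0,0]},
    {"travel":[0.02,0,0],"turn":[0,0,0]},
    {"travel":[0.025,0,0],"turn":[0,0,0]}
  ]
}}

```text
time: 19.75
position: [0.6159, 0.1428, 0.2294]
tool_rot: [-0.356, 3.121, 0.0]
ft_force: [1.8, 1.2, 2.9]
grip_width: 0.115
grip_force: 25.0
```

```bash
python3 q.py
```

```text
scene (np.float64(1.0), np.float64(0.02600000000000008))
[-0.5013 -0.407   4.6747] push 0.5798222012530462 [0.6155 0.1427 0.2292] axial 0.06871507733727455
```

Request:
{"op": "step_arm", "data": {
  "commands": [
    {"travel":[0.005,0,-0.001],"turn":[0,0,0]},
    {"travel":[0.01,0,-0.001],"turn":[0,0,0]},
    {"travel":[0.015,0,-0.001],"turn":[0,0,0]},
    {"travel":[0.02,0,-0.001],"turn":[0,0,0]},
    {"travel":[0.025,0,-0.001],"turn":[0,0,0]}
  ]
}}

```text
time: 20.6
position: [0.5912, 0.1371, 0.2297]
tool_rot: [0.356, -3.121, 0.0]
ft_force: [1.9, 0.9, -0.8]
grip_width: 0.111
grip_force: 25.0
```

```bash
python3 q.py
```

```text
scene (np.float64(1.0), np.float64(0.0010000000000000564))
[ 0.4923 -0.0103 -0.3971] push -0.47714080723138513 [0.5913 0.1371 0.2296] axial 0.0438791391857015
```

Approaching the starting position of the ring, so I'll use smaller steps and watch for the outer stop.

Request:
{"op": "step_arm", "data": {
  "commands": [
    {"travel":[0.002,0,0],"turn":[0,0,0]},
    {"travel":[0.004,0,0],"turn":[0,0,0]},
    {"travel":[0.006,0,0],"turn":[0,0,0]},
    {"travel":[0.008,0,0],"turn":[0,0,0]}
  ]
}}

```text
time: 21.35
position: [0.5842, 0.1354, 0.2302]
tool_rot: [-0.356, 3.121, 0.0]
ft_force: [2.4, 0.4, -0.7]
grip_width: 0.111
grip_force: 25.0
```

```bash
python3 q.py
```

```text
scene (np.float64(1.0), np.float64(-0.00649999999999995))
[ 0.9858  0.0209 -1.0169] push -0.964846921851339 [0.5839 0.1354 0.2301] axial 0.036349320653118425
```

Request:
{"op": "step_arm", "data": {
  "commands": [
    {"travel":[0.002,0,0],"turn":[0,0,0]},
    {"travel":[0.004,0,0],"turn":[0,0,0]},
    {"travel":[0.006,0,0],"turn":[0,0,0]},
    {"travel":[0.008,0,0],"turn":[0,0,0]}
  ]
}}

```text
time: 22.1
position: [0.5762, 0.1337, 0.2301]
tool_rot: [-0.356, 3.121, 0.0]
ft_force: [2.0, 1.0, -0.4]
grip_width: 0.111
grip_force: 25.0
```

```bash
python3 q.py
```

```text
scene (np.float64(1.0), np.float64(-0.013999999999999957))
[ 1.1953  0.1893 -0.3528] push -1.206810505335665 [0.576  0.1336 0.2301] axial 0.028235418286803142
```

Request:
{"op": "step_arm", "data": {
  "commands": [
    {"travel":[0.002,0,0],"turn":[0,0,0]},
    {"travel":[0.004,0,0],"turn":[0,0,0]},
    {"travel":[0.006,0,0],"turn":[0,0,0]},
    {"travel":[0.008,0,0],"turn":[0,0,0]}
  ]
}}

```text
time: 22.85
position: [0.57, 0.1322, 0.2306]
tool_rot: [-0.355, 3.117, 0.001]
ft_force: [7.4, 2.7, -0.9]
grip_width: 0.116
grip_force: 25.0
```

```bash
python3 q.py
```

```text
scene (np.float64(1.0), np.float64(-0.019999999999999962))
[ 4.852   1.1273 -0.3678] push -4.979457359369384 [0.5699 0.1321 0.231 ] axial 0.021934819332602034
```

Pull has risen to 5–7 N and motion has stopped, so this is the outer stop. Next I'll relax, centre the wire under the crown, and lower until the ring carries the weight.

Request:
{"op": "step_arm", "data": {
  "commands": [
    {"travel":[-0.003,0,0],"turn":[0,0,0]},
    {"travel":[-0.006,0,0],"turn":[0,0,0]},
    {"travel":[-0.008,0,0],"turn":[0,0,0]},
    {"travel":[-0.008,0,0.001],"turn":[0,0,0]},
    {"travel":[-0.008,0,0.002],"turn":[0,0,0]}
  ]
}}

```text
time: 23.7
position: [0.5759, 0.1335, 0.2276]
tool_rot: [0.355, -3.12, 0.0]
ft_force: [-0.3, 1.1, 0.0]
grip_width: 0.116
grip_force: 25.0
```

```bash
python3 q.py
```

```text
scene (np.float64(1.0), np.float64(-0.019999999999999962))
[-0.2957 -0.1103 -1.6858] push 0.31282927126361515 [0.5762 0.1336 0.2281] axial 0.02841943853813063
```

Request:
{"op": "step_arm", "data": {
  "commands": [
    {"travel":[-0.001,0,0.001],"turn":[0,0,0]},
    {"travel":[-0.001,0,0.002],"turn":[0,0,0]},
    {"travel":[-0.001,0,0.002],"turn":[0,0,0]}
  ]
}}

```text
time: 24.35
position: [0.5775, 0.1339, 0.2267]
tool_rot: [-0.355, 3.121, 0.001]
ft_force: [-1.5, -0.1, 1.6]
grip_width: 0.113
grip_force: 25.0
```

```bash
python3 q.py
```

```text
scene (np.float64(1.0), np.float64(-0.019999999999999962))
[-1.2051 -0.1115  3.6029] push 1.1988552434483601 [0.5775 0.1339 0.2267] axial 0.02973630698049268
```

Request:
{"op": "step_arm", "data": {
  "commands": [
    {"travel":[0.001,0,-0.0005],"turn":[0,0,0]},
    {"travel":[0.0015,0,-0.001],"turn":[0,0,0]},
    {"travel":[0.0015,0,-0.001],"turn":[0,0,0]}
  ]
}}

```text
time: 25.0
position: [0.5764, 0.1337, 0.2271]
tool_rot: [-0.356, 3.12, 0.0]
ft_force: [3.1, 0.8, 1.3]
grip_width: 0.112
grip_force: 25.0
```

```bash
python3 q.py
```

```text
scene (np.float64(1.0), np.float64(-0.019999999999999962))
[3.8737 0.7422 0.3994] push -3.939926785280344 [0.5762 0.1337 0.2271] axial 0.028475550458438047
```

Request:
{"op": "step_arm", "data": {
  "commands": [
    {"travel":[-0.001,0,0],"turn":[0,0,0]},
    {"travel":[-0.001,0,0],"turn":[0,0,0]}
  ]
}}

```text
time: 25.55
position: [0.5764, 0.1337, 0.2271]
tool_rot: [0.355, -3.12, 0.0]
ft_force: [1.5, -0.4, 1.8]
grip_width: 0.114
grip_force: 25.0
```

```bash
python3 q.py
```

```text
scene (np.float64(1.0), np.float64(-0.019499999999999962))
[0.7187 0.0807 2.4083] push -0.718207225845136 [0.5765 0.1337 0.2271] axial 0.028698980208277346
```

Request:
{"op": "step_arm", "data": {
  "commands": [
    {"travel":[0,0,0],"turn":[0,0,0]},
    {"travel":[0,0,0],"turn":[0,0,0]},
    {"travel":[0,0,0],"turn":[0,0,0]},
    {"travel":[0,0,0],"turn":[0,0,0]},
    {"travel":[0,0,0],"turn":[0,0,0]}
  ],
  "gripper": 0.4
}}

```text
time: 26.4
position: [0.5766, 0.1337, 0.2269]
tool_rot: [0.356, -3.121, 0.0]
ft_force: [-0.5, 0.0, 0.6]
grip_width: 0.385
grip_force: 0.0
```

Request:
{"op": "step_arm", "data": {
  "commands": [
    {"travel":[0,0,-0.005],"turn":[0,0,0]},
    {"travel":[0,0,-0.015],"turn":[0,0,0]},
    {"travel":[0,0,-0.03],"turn":[0,0,0]},
    {"travel":[0,0,-0.05],"turn":[0,0,0]},
    {"travel":[0,0,-0.08],"turn":[0,0,0]}
  ]
}}

```text
time: 26.9
position: [0.5763, 0.1337, 0.3081]
tool_rot: [0.356, -3.12, 0.0]
ft_force: [0.5, -0.5, 0.1]
grip_width: 0.399
grip_force: 0.0
```

Request:
{"op": "step_arm", "data": {
  "commands": [
    {"travel":[0,0,-0.04],"turn":[0,0,0]},
    {"travel":[0,0,-0.08],"turn":[0,0,0]},
    {"travel":[0,0,-0.08],"turn":[0,0,0]},
    {"travel":[0,0,-0.08],"turn":[0,0,0]},
    {"travel":[0,0,-0.08],"turn":[0,0,0]}
  ]
}}

```text
time: 27.4
position: [0.5764, 0.1337, 0.3866]
tool_rot: [0.356, -3.121, -0.0]
ft_force: [0.3, -0.1, -1.0]
grip_width: 0.4
grip_force: 0.0
```

```bash
python3 - <<'E'
from h import *
a=ctrl.get_image("scene")[:,:,::-1];b=ctrl.get_image("side")[:,:,::-1];prev=b.astype(int)
for i in range(12): ctrl.get_image("wrist")
c=ctrl.get_image("side")[:,:,::-1].astype(int);print("diff",abs(c-prev)[120:260,270:360].max(), ringfit("scene"), ctrl.get_state()["position"])
cv2.imwrite("pics/v6.png",np.hstack([cv2.resize(a[170:290,330:430],(400,480),interpolation=2),cv2.resize(b[130:250,270:370],(400,480),interpolation=2)]))
E
```

```text
Traceback (most recent call last):
ValueError: 200 camera calls are used up
```

The camera calls are used up, so I can't check with a picture. I'm relying on the force record: the stop was felt and the weight was taken by the ring. I'll let the flask settle.

Request:
{"op": "step_arm", "data": {
  "commands": [
    {"travel":[0,0,0]},
    {"travel":[0,0,0]},
    {"travel":[0,0,0]},
    {"travel":[0,0,0]},
    {"travel":[0,0,0]}
  ]
}}

```text
$.commands[0]: bad value
```

Request:
{"op": "step_arm", "data": {
  "commands": [
    {"travel":[0,0,0],"turn":[0,0,0]},
    {"travel":[0,0,0],"turn":[0,0,0]},
    {"travel":[0,0,0],"turn":[0,0,0]},
    {"travel":[0,0,0],"turn":[0,0,0]},
    {"travel":[0,0,0],"turn":[0,0,0]}
  ]
}}

```text
time: 28.0
position: [0.5768, 0.1337, 0.3871]
tool_rot: [-0.356, 3.121, 0.0]
ft_force: [1.0, -0.1, -0.4]
grip_width: 0.396
grip_force: 0.0
```

Request:
{"op": "step_arm", "data": {
  "commands": [
    {"travel":[0,0,0],"turn":[0,0,0]},
    {"travel":[0,0,0],"turn":[0,0,0]},
    {"travel":[0,0,0],"turn":[0,0,0]},
    {"travel":[0,0,0],"turn":[0,0,0]},
    {"travel":[0,0,0],"turn":[0,0,0]}
  ]
}}

```text
time: 28.5
position: [0.5768, 0.1338, 0.3871]
tool_rot: [-0.356, 3.121, 0.0]
ft_force: [0.6, 0.2, 0.5]
grip_width: 0.401
grip_force: 0.0
```

Request:
{"op": "step_arm", "data": {
  "commands": [
    {"travel":[0,0,0],"turn":[0,0,0]},
    {"travel":[0,0,0],"turn":[0,0,0]},
    {"travel":[0,0,0],"turn":[0,0,0]},
    {"travel":[0,0,0],"turn":[0,0,0]},
    {"travel":[0,0,0],"turn":[0,0,0]}
  ]
}}

```text
time: 29.0
position: [0.5768, 0.1337, 0.3871]
tool_rot: [-0.356, 3.121, 0.0]
ft_force: [0.4, 0.4, -0.3]
grip_width: 0.398
grip_force: 0.0
```

Request:
{"op": "step_arm", "data": {
  "commands": [
    {"travel":[0,0,0],"turn":[0,0,0]},
    {"travel":[0,0,0],"turn":[0,0,0]},
    {"travel":[0,0,0],"turn":[0,0,0]},
    {"travel":[0,0,0],"turn":[0,0,0]},
    {"travel":[0,0,0],"turn":[0,0,0]}
  ]
}}

```text
time: 29.5
position: [0.5768, 0.1337, 0.3871]
tool_rot: [-0.356, 3.121, 0.0]
ft_force: [0.2, 0.6, 0.7]
grip_width: 0.4
grip_force: 0.0
```

Request:
{"op": "step_arm", "data": {
  "commands": [
    {"travel":[0,0,0],"turn":[0,0,0]},
    {"travel":[0,0,0],"turn":[0,0,0]},
    {"travel":[0,0,0],"turn":[0,0,0]},
    {"travel":[0,0,0],"turn":[0,0,0]},
    {"travel":[0,0,0],"turn":[0,0,0]}
  ]
}}

```text
time: 30.0
position: [0.5768, 0.1337, 0.3871]
tool_rot: [-0.356, 3.121, 0.0]
ft_force: [-0.4, 0.2, -0.2]
grip_width: 0.404
grip_force: 0.0
```

```bash
python3 -c "
from bench import ctrl
print(ctrl.get_state()['time'],ctrl.close_job())"
```

```text
the job is handed in; nothing more can be done
30.0 None
```

I handed the job in at 30 s: by force readings the flask hangs from the ring with its gate shut and the rod drawn out to its stop, but the camera calls ran out before a final picture could confirm it.

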